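Shut the drill-bit case and take the cap off its spare tube

TASK

Check in the red drill-bit kit: first press its hinged lid down until the catch snaps and the lid stays fully shut, then unscrew the blue cap from the tube fixed beside the case. Nobody knows whether the thread is right- or left-handed, so try turning the cap both ways to find out which way it loosens (about a quarter turn). Lift the cap some ten centimetres off the tube and finish while still holding it up there, level, in the gripper, without pushing the tools and the can lying around out of place.

Things in the scene. Friction and masses are not known exactly. Their poses are not given: they have to be found in the camera images.
- kit: Red drill-bit case with a tube beside it, fixed to the table; place and yaw vary. Origin on the table, z up. In its frame the case (200 x 140 mm, 55 mm high) spans x -100 to 100, y -130 to 10 mm; lid hinged along the +y edge, black catch mid -y side. Dark steel tube, 40 mm diameter, axis at x 0, y 85 mm, shoulder 75 mm high, carries the blue cap.
- lid_hinge (a point): Middle of the lid's hinge line (fixed to the kit: x 0, y 10 mm, 57 mm above the table). The hinge line runs along the kit's x.
- lid_front (a point): Point on the lid's top face, mid-width, 125 mm from the hinge line (free edge at 140 mm), 12 mm above the lid's underside, which contains the hinge line. Moves with the lid; with the lid shut it is 69 mm above the table and its axes are parallel to the kit's.
- lid (a joint): Lid angle, rad: 0 fully shut, 1.0 to 1.35 at the start (free edge up, outer face towards the tube). Red, 200 x 140 x 12 mm. A light spring pushes it open: it springs up unless the catch holds it. The catch works over the last 0.07 rad and needs about 12 N pressed straight down near the free edge; past it the lid stays at about 0.
- cap_mid (a point): Centre of the round blue screw cap: 44 mm diameter, 31 mm high, about 60 g; centre 92 mm above the table at the start, z up. A white stripe on top points along cap x, at first nearly along kit x. Wrong way, it meets a hard stop within 0.15 rad; the other way it turns easily and lifts straight off at 1.05 to 1.6 rad, where a stop ends the turn. Turning does not raise it.
- tube_mouth (a point): Centre of the tube's top end, on the tube axis, 100 mm above the table; at the start under the cap, whose top is at 108 mm. Which way the cap loosens (clockwise or anticlockwise) differs each time and cannot be seen from outside. Until loosened, the thread holds the cap down with about 1.5 mm of play.
- screwdriver_mid (a point): Orange-handled screwdriver lying on the table, a bystander: leave it alone. Origin of the tool, 10 mm above its underside, x along the shaft.
- wrench_mid (a point): Steel wrench lying on the table, a bystander: leave it alone. Origin of the tool, 10 mm above its underside, x along it.
- oil_mid (a point): Green metal can standing on the table, 52 mm in diameter, 110 mm high, a bystander: leave it alone. The point is its centre.
Not all that is in view belongs to the job. There is more than one size of the part that bears cap_mid; the job needs the smallest.

How it is judged:
By the outcome, as a careful person would: the job done as asked, in the order asked, and still so for the second after the job is handed in, while the arm keeps its last pose, push and grip.
It also fails if it takes over 64 s, if anything falls off the work surface, if the arm or the gripper's body presses on something with over 40 N, if the wrist force passes 120 N, or if a joint passes its speed limit or range.

ROBOT

A 6-joint arm with a two-finger parallel gripper is mounted at the origin on the work surface. World frame = base frame: x ahead of the robot, y to its left, z up, the work surface at z = 0. Lengths are in m, angles in rad, forces in N, time in s.
With the tool pointing down it reaches from about 0.425 to 0.95 m from the base axis. Payload 3.5 kg.
Tool frame: the origin (TCP) lies midway between the tips of the shut fingers; the grasp point (between the pads) lies 19 mm behind it; z points along the fingers, x is the direction in which the jaws open and shut, and the axes are right-handed (so a half turn about z gives the same grasp; the last joint's range is limited). The gripper opens to 85 mm and grips with 20 to 120 N. Pads are 22 mm wide; open, the fingers measure 114 mm over their backs; the gripper's body (76 mm by 85 mm) begins 54 mm behind the grasp point. The pads swing forward as they close: fully open they stand 13 mm farther back than shut.
Start: joints at [1.02, 0.286, 1.577, -0, 1.279, -0.15], TCP at [0.263, 0.622, 0.231] pointing down, gripper open.
Joint ranges: [-2.77, 2.77], [-0.9, 2.22], [0.21, 2.48], [-1.53, 4.67], [0.24, 2.81], [-2.84, 2.84]. Speed limits (rad/s): [2.79, 2.79, 3.14, 3.14, 3.14, 3.14].

INTERFACE

Orientations are given as a unit quaternion [x, y, z, w].
In Python, from plant import readout, optics, ctrl gives the robot as it stands. The module is installed in compiled form; this text tells all that it offers.
- The arm moves only by the shell command python3 -m crank 'ROWS' [OPENING] [FORCE]. ROWS is text: rows parted by semicolons, each of 6 numbers parted by spaces: the shift along the tool's x, y, z in mm, then the turn, a rotation vector about the tool's x, y, z in rad. In form: dx dy dz ax ay az; .... A call has 1 to 5 rows; each row shifts and turns the commanded pose from where the row before left it, along the tool's axes as they then stand; what a row does not reach is not made up. A row lasts 1/8 s, in which the tool goes at most 62.5 mm and 10.7 degrees, less where a joint would pass 70% of its speed; a pose out of reach is approached as far as the arm can. A call is refused whole if a number of a shift passes 62.5 or a number of a turn 0.188, either way. A call with a gripper value outside its range is refused whole. OPENING is the opening, from -1 (shut) to 1 (fully open), set as the call begins (- or left out, the last holds). The fingers move at their own pace and stop on an object; FORCE is the grip in N (left out, the last holds). Time passes only in rows, so rows that do not move let the fingers close. It gives the time, the measured TCP pose, the force and the opening at its end, in the units of the state.
- readout.get_state(): the state, without advancing time (a new reading comes with each control period).
- optics.read_camera(name): name is "scene" or "top" or "wrist"; returns the picture (400x640x3 uint8, red, green, blue); there is no depth.
- optics.calibration(name): a dict with "mtx" (3x3 intrinsics, pixels), "dist_coeffs" ([k1, k2, p1, p2, k3] as OpenCV has them; the pictures are not rectified), "rvec" (rotation vector, rad) and "tvec" (3), from world to camera coordinates, as OpenCV has them; the wrist camera has in their place "tool_from_camera" (4x4, takes a point from camera to tool coordinates, whose origin is the TCP and whose axes are the tool frame's). Camera axes: x right, y down, z forward; pixel columns grow to the right and rows downward; lengths in m; the calibration is good to about 2 mm. A picture is of the moment at which its call begins: read the wrist's pose just before it. calibration takes no time and is no camera call.
- ctrl.sign_off(): hands the job in, once; it reports no verdict.
Trained networks look in the newest picture that a camera, given by its name, has taken for a name from the list of things; names that differ only in an ending like _2 or _b are one class to them, and where a whole thing is asked for, a point or a joint stands for the part that bears it (a point fixed in the world has none). Each returns a list of dicts, best first, with "p" (0 to 1); they miss things now and then, are a little off and sometimes report something else, mostly with a low value. They report only what shows in the picture. A call takes as long as a camera call. They do not tell look-alikes from the thing itself.
- optics.recognise(camera, thing): "xy" ([column, row] as shares, 0 to 1, of the picture: columns of its width, rows of its height, amid what is visible of it).
The state is a dict: "time": time; "qpos": joint angles; "dq": joint speeds; "joint_efforts": joint torques, N m; "eef_pos": TCP position; "tcp_rot": TCP orientation; "contact_force": force on the tool from outside, world axes, zero at the start; "wrist_torque": the same for the moment, N m; "opening": opening from 0.0 (shut) to 1.0 (fully open).
Only numpy, scipy, OpenCV 4.12 (cv2) and the standard library are available. Lean on these libraries where they do the work, as an engineer would, in place of code of your own. Each camera call takes 0.05 s, during which the arm holds its last target.

## Working session

There is one attempt and no reset: what is moved stays moved. The work goes in short steps, Python scripts to look and compute and a shell command to move; the robot and the scene stay as the last step left them, time stands still between calls to the robot, and variables do not carry over. Pictures are saved under pics/ and viewed, and the job is handed in when it is done.

```bash
mkdir -p pics; ls
python3 - <<'E'
from plant import readout, optics
import cv2, numpy as np
s=readout.get_state(); print({k:np.round(v,3) for k,v in s.items()})
for n in ("scene","top","wrist"):
    im=optics.read_camera(n); cv2.imwrite(f"pics/{n}0.png",im[:,:,::-1])
    c=optics.calibration(n); print(n,{k:np.round(v,4).tolist() for k,v in c.items()})
    for t in ("cap_mid","kit","lid_front","lid_hinge","tube_mouth","screwdriver_mid","wrench_mid","oil_mid"):
        if n=="wrist" and t not in("cap_mid",): continue
        r=optics.recognise(n,t); print(n,t,[(round(d["xy"][0]*640),round(d["xy"][1]*400),round(d["p"],2)) for d in r][:5])
E
```

```text
pics
{'time': np.float64(0.0), 'qpos': array([ 1.02 ,  0.287,  1.578, -0.   ,  1.279, -0.15 ]), 'dq': array([ 0.   , -0.   ,  0.001,  0.   , -0.002,  0.001]), 'joint_efforts': array([ 1.0000e-03, -4.0597e+01, -2.9264e+01, -0.0000e+00,  6.0000e-03,
       -0.0000e+00]), 'eef_pos': array([0.263, 0.621, 0.23 ]), 'tcp_rot': array([ 0.834,  0.552, -0.001,  0.001]), 'contact_force': array([0.375, 0.067, 0.28 ]), 'wrist_torque': array([ 0.033,  0.024, -0.002]), 'opening': np.float64(0.997)}
scene {'mtx': [[479.2575, 0.0, 324.1718], [0.0, 479.2575, 191.9309], [0.0, 0.0, 1.0]], 'dist_coeffs': [-0.0224, 0.0, 0.0, 0.0, 0.0], 'rvec': [2.1476, 1.5189, -0.4501], 'tvec': [-0.1797, -0.4015, 1.7702]}
scene cap_mid [(347, 218, 0.97), (324, 185, 0.73), (355, 187, 0.65)]
scene kit [(282, 197, 0.82)]
scene lid_front [(296, 179, 0.73)]
scene lid_hinge [(283, 200, 0.82), (292, 178, 0.4)]
scene tube_mouth [(281, 196, 0.96)]
scene screwdriver_mid [(209, 217, 0.77)]
scene wrench_mid [(417, 152, 0.71)]
scene oil_mid [(442, 197, 0.89)]
top {'mtx': [[501.9612, 0.0, 325.6521], [0.0, 501.9612, 198.4857], [0.0, 0.0, 1.0]], 'dist_coeffs': [-0.1288, 0.0, 0.0, 0.0, 0.0], 'rvec': [2.1322, -2.1832, 0.1316], 'tvec': [-0.0174, 0.5521, 1.1617]}
top cap_mid [(310, 202, 0.82), (269, 205, 0.79), (297, 159, 0.61)]
top kit [(369, 213, 0.86)]
top lid_front [(349, 204, 0.61)]
top lid_hinge [(366, 210, 0.91)]
top tube_mouth [(366, 213, 0.58)]
top screwdriver_mid [(459, 221, 0.95)]
top wrench_mid [(170, 244, 0.76), (366, 213, 0.6)]
top oil_mid [(173, 142, 0.77)]
wrist {'mtx': [[333.3733, 0.0, 321.6141], [0.0, 333.3733, 197.6381], [0.0, 0.0, 1.0]], 'dist_coeffs': [-0.0117, 0.0, 0.0, 0.0, 0.0], 'tool_from_camera': [[1.0, -0.0013, -0.0004, -0.0005], [0.0014, 0.9509, 0.3096, -0.0797], [-0.0, -0.3096, 0.9509, -0.1429], [0.0, 0.0, 0.0, 1.0]]}
wrist cap_mid []
```

View pics/scene0.png

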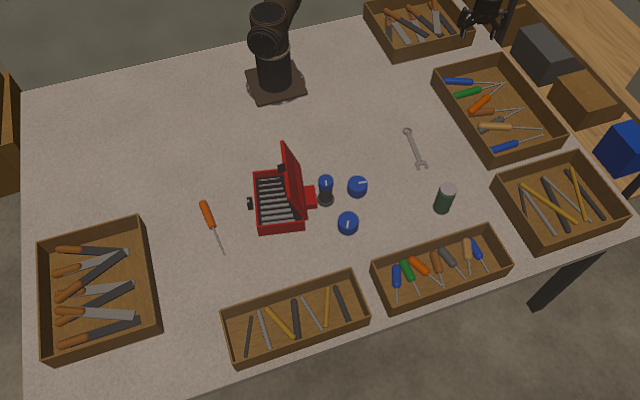

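View pics/top0.png

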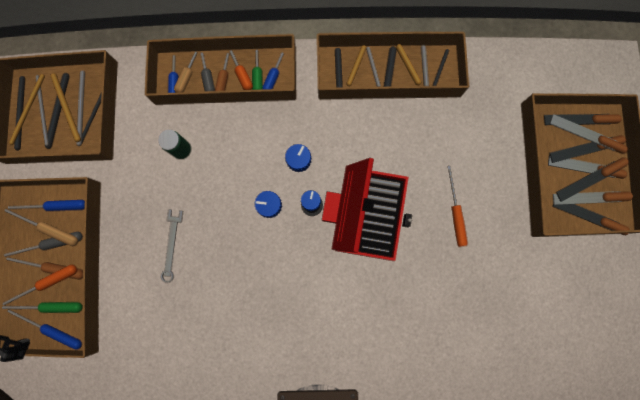

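View pics/wrist0.png

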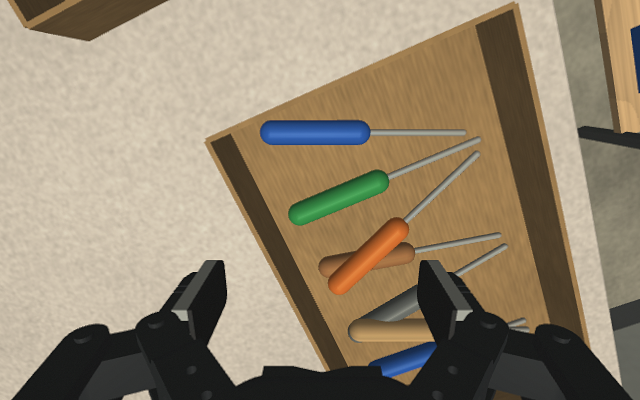

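Cap candidates: top (311,202), standing on the dark tube next to the case; loose larger caps at top (267,204) and (297,157). In the scene view they are (326,183), (357,187) and (348,222). I choose the smallest, the one on the tube, and check it in a crop.

```bash
cat > h.py <<'E'
import numpy as np, cv2
from plant import readout, optics
from scipy.spatial.transform import Rotation as R
def cam(n):
    c=optics.calibration(n); K=np.array(c["mtx"]); d=np.array(c["dist_coeffs"])
    if n=="wrist":
        s=readout.get_state(); T=np.eye(4); T[:3,:3]=R.from_quat(s["tcp_rot"]).as_matrix(); T[:3,3]=s["eef_pos"]
        W=T@np.array(c["tool_from_camera"]); Rm=W[:3,:3].T; t=-Rm@W[:3,3]
    else:
        Rm=cv2.Rodrigues(np.array(c["rvec"]))[0]; t=np.array(c["tvec"])
    return K,d,Rm,t.ravel()
def ray(n,uv):
    K,d,Rm,t=cam(n); p=cv2.undistortPoints(np.array([[uv]],float),K,d)[0,0]
    return -Rm.T@t, Rm.T@np.array([p[0],p[1],1])
def onz(n,uv,z):
    o,v=ray(n,uv); return o+v*(z-o[2])/v[2]
def proj(n,P):
    K,d,Rm,t=cam(n); return cv2.projectPoints(np.array(P,float).reshape(-1,1,3),cv2.Rodrigues(Rm)[0],t,K,d)[0][:,0]
E
python3 - <<'E'
import cv2
a=cv2.imread("pics/top0.png")[130:270,240:440]; b=cv2.imread("pics/scene0.png")[130:245,235:395]
cv2.imwrite("pics/c1.png",cv2.resize(a,None,fx=4,fy=4,interpolation=2)); cv2.imwrite("pics/c2.png",cv2.resize(b,None,fx=5,fy=5,interpolation=2))
E
```

```text
(no output)
```

View pics/c1.png

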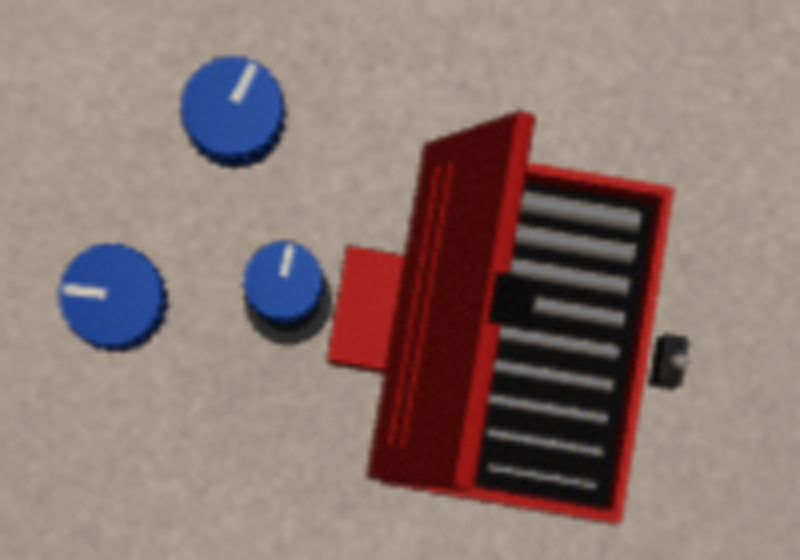

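View pics/c2.png

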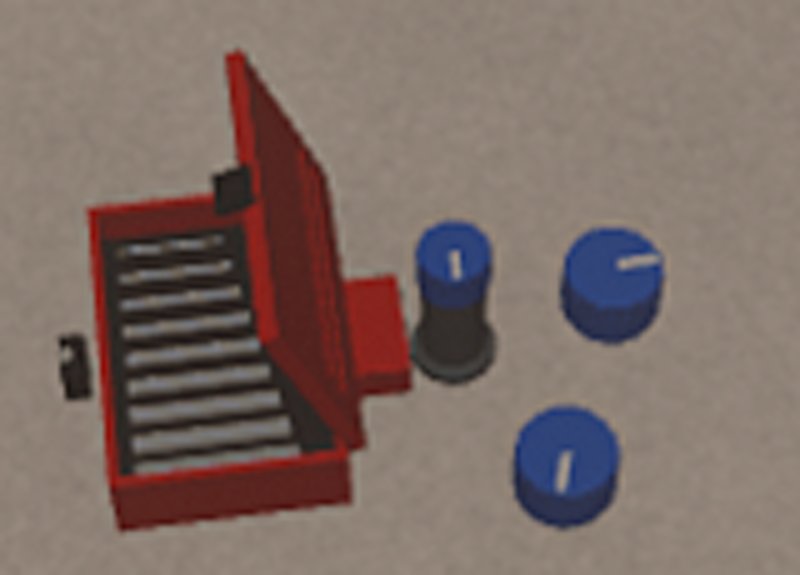

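```bash
cat > k.py <<'E'
from h import *
from scipy.optimize import least_squares
# kit-frame points with pixels (crop coords converted)
ct=lambda x,y:(240+x/4-.37,130+y/4-.37); cs=lambda x,y:(235+x/5-.4,130+y/5-.4)
obs=[("top",[0,.085,.1075],ct(285,281),1.5),("top",[.1,-.13,.055],ct(674,186),1),("top",[-.1,-.13,.055],ct(619,523),1),
("scene",[0,.085,.1075],cs(454,258),1.5),("scene",[.1,-.13,.055],cs(115,483),1),("scene",[-.1,-.13,.055],cs(90,208),1),("scene",[.1,-.13,0],cs(122,530),1)]
def w(p,q): c,s=np.cos(p[2]),np.sin(p[2]); return np.array([p[0]+c*q[0]-s*q[1],p[1]+s*q[0]+c*q[1],q[2]])
def f(p): return np.concatenate([wt*(proj(n,w(p,q))[0]-uv) for n,q,uv,wt in obs])
if __name__=="__main__":
    for n,q,uv,_ in obs: print(n,q,onz(n,uv,q[2]).round(4))
    r=least_squares(f,[.6,0,0]); print(r.x.round(4),r.fun.round(1)); np.save("kit.npy",r.x)
    k=r.x
    print("cap",w(k,[0,.085,.092]).round(4),"hinge",w(k,[0,.01,.057]).round(4))
    # lid free edge: top/underside corners
    def g(a,n):
        P=[w(k,[x,.01-.14*np.cos(a)+h*np.sin(a),.057+.14*np.sin(a)+h*np.cos(a)]) for x in(.1,-.1) for h in (0,.012)]
        return proj(n,P)
    for a in (1.0,1.1,1.2,1.3): print(a,g(a,"top").round(0).tolist(),g(a,"scene").round(0).tolist())
    for n,uv in (("top",(459,221)),("top",(170,244)),("top",(267,204)),("top",(297,157)),("top",(173,142))): print(uv,onz(n,uv,.02).round(3))
E
python3 k.py
```

```text
top [0, 0.085, 0.1075] [0.5401 0.0027 0.1075]
top [0.1, -0.13, 0.055] [ 0.5975 -0.2263  0.055 ]
top [-0.1, -0.13, 0.055] [ 0.4009 -0.186   0.055 ]
scene [0, 0.085, 0.1075] [0.5443 0.0014 0.1075]
scene [0.1, -0.13, 0.055] [ 0.5935 -0.2227  0.055 ]
scene [-0.1, -0.13, 0.055] [ 0.4001 -0.1863  0.055 ]
scene [0.1, -0.13, 0] [ 0.594 -0.225  0.   ]
[ 0.5242 -0.0795 -0.2015] [-0.8 -0.7  0.3  0.6  0.4  0.3  0.6 -1.6 -1.2  1.2 -0.1  0.1 -0.4  0.8]
cap [0.5412 0.0038 0.092 ] hinge [ 0.5262 -0.0697  0.057 ]
1.0 [[388.0, 162.0], [383.0, 161.0], [372.0, 255.0], [367.0, 254.0]] [[275.0, 203.0], [279.0, 201.0], [270.0, 145.0], [273.0, 143.0]]
1.1 [[382.0, 160.0], [378.0, 159.0], [367.0, 254.0], [362.0, 253.0]] [[280.0, 201.0], [284.0, 199.0], [274.0, 143.0], [277.0, 141.0]]
1.2 [[377.0, 159.0], [372.0, 157.0], [361.0, 253.0], [355.0, 252.0]] [[284.0, 199.0], [288.0, 198.0], [278.0, 141.0], [282.0, 140.0]]
1.3 [[371.0, 157.0], [365.0, 156.0], [354.0, 252.0], [349.0, 251.0]] [[289.0, 198.0], [294.0, 196.0], [282.0, 139.0], [286.0, 138.0]]
(459, 221) [ 0.491 -0.351  0.02 ]
(170, 244) [0.451 0.348 0.02 ]
(267, 204) [0.543 0.111 0.02 ]
(297, 157) [0.657 0.037 0.02 ]
(173, 142) [0.703 0.345 0.02 ]
```

```bash
cat > plan.py <<'E'
# plan.py kx ky z yawrel N : rows from measured pose to kit-frame target (tool x at kit yaw+yawrel, tool down)
import sys; from h import *; from k import w
k=np.load("kit.npy"); kx,ky,z,yr=map(float,sys.argv[1:5]); N=int(sys.argv[5])
s=readout.get_state(); R0=R.from_quat(s["tcp_rot"]); p0=np.array(s["eef_pos"])
p1=w(k,[kx,ky,z]); th=k[2]+yr
R1=R.from_matrix(np.array([[np.cos(th),np.sin(th),0],[np.sin(th),-np.cos(th),0],[0,0,-1]]).T)
R1=R.from_matrix(np.column_stack([[np.cos(th),np.sin(th),0],[np.sin(th),-np.cos(th),0],[0,0,-1]]))
dv=(R0.inv()*R1).as_rotvec(); print("target",p1.round(4),"from",p0.round(4),"rotvec",dv.round(3),"t",round(s["time"],2))
for i in range(N):
    Ri=R0*R.from_rotvec(dv*i/N); print((Ri.inv().apply((p1-p0)/N)*1000).round(1).tolist(),(dv/N).round(3).tolist())
E
python3 plan.py 0 .045 .231 0 12
```

```text
target [ 0.5332 -0.0354  0.231 ] from [0.2633 0.6215 0.2313] rotvec [ 0.    -0.     1.372] t 1.0
[-41.6, 42.1, 0.0] [0.0, -0.0, 0.114]
[-36.6, 46.5, 0.0] [0.0, -0.0, 0.114]
[-31.0, 50.4, 0.0] [0.0, -0.0, 0.114]
[-25.1, 53.6, 0.0] [0.0, -0.0, 0.114]
[-18.8, 56.1, 0.0] [0.0, -0.0, 0.114]
[-12.3, 57.9, 0.0] [0.0, -0.0, 0.114]
[-5.6, 58.9, 0.0] [0.0, -0.0, 0.114]
[1.2, 59.2, 0.0] [0.0, -0.0, 0.114]
[7.9, 58.6, 0.0] [0.0, -0.0, 0.114]
[14.6, 57.4, 0.0] [0.0, -0.0, 0.114]
[21.0, 55.3, 0.0] [0.0, -0.0, 0.114]
[27.2, 52.6, 0.0] [0.0, -0.0, 0.114]
```

```bash
python3 -m crank '-42 42 0 0 0 0.114; -37 46 0 0 0 0.114; -31 50 0 0 0 0.114; -25 54 0 0 0 0.114; -19 56 0 0 0 0.114' -1 60 && python3 -m crank '-12 58 0 0 0 0.114; -6 59 0 0 0 0.114; 1 59 0 0 0 0.114; 8 59 0 0 0 0.114; 8 30 0 0 0 0.114'; python3 plan.py 0 .045 .231 0 2
```

```text
time: 1.62
eef_pos: [0.3753, 0.3457, 0.2316]
tcp_rot: [0.956, 0.294, 0.001, -0.0]
contact_force: [0.6, -0.2, -0.2]
opening: -0.0
time: 2.25
eef_pos: [0.4781, 0.0971, 0.2317]
tcp_rot: [1.0, 0.012, 0.0, 0.0]
contact_force: [-0.4, 0.9, -0.4]
opening: 0.003
target [ 0.5332 -0.0354  0.231 ] from [0.4781 0.0971 0.2317] rotvec [ 0.    -0.001  0.225] t 2.25
[26.0, 66.9, 0.4] [0.0, -0.001, 0.112]
[33.3, 63.5, 0.4] [0.0, -0.001, 0.112]
```

```bash
python3 -m crank '20 45 0 0 0 0.112; 20 20 0 0 0 0.112; 0 0 0 0 0 0'
python3 - <<'E'
from h import *
s=readout.get_state()
im=optics.read_camera("wrist"); cv2.imwrite("pics/w1.png",im[:,:,::-1])
print(s["eef_pos"],s["tcp_rot"]); print([(d["xy"][0]*640,d["xy"][1]*400,d["p"]) for d in optics.recognise("wrist","cap_mid")])
from k import w; k=np.load("kit.npy"); print(proj("wrist",[w(k,[0,.085,.1075]),w(k,[0,.01,.057]),w(k,[.1,-.02,.19]),w(k,[-.1,-.02,.19])]))
E
python3 plan.py 0 .045 .231 0 1
```

```text
time: 2.62
eef_pos: [0.5177, 0.0323, 0.2315]
tcp_rot: [0.995, -0.098, 0.0, -0.0]
contact_force: [0.8, 0.1, -0.8]
opening: 0.002
[0.51766489 0.0322894  0.23146167] [ 9.95193571e-01 -9.79272681e-02  8.10912172e-05 -1.11079419e-05]
[(448.832, 140.32, 0.94), (354.368, 210.08, 0.71), (331.2, 88.08, 0.58)]
[[357.3082211  216.67740522]
 [349.74309888 264.8318306 ]
 [500.54889779 394.14093246]
 [224.34334163 392.72902032]]
target [ 0.5332 -0.0354  0.231 ] from [0.5165 0.034  0.2312] rotvec [-0.     0.001  0.009] t 2.73
[29.6, 64.9, 0.1] [-0.0, 0.001, 0.009]
```

View pics/w1.png

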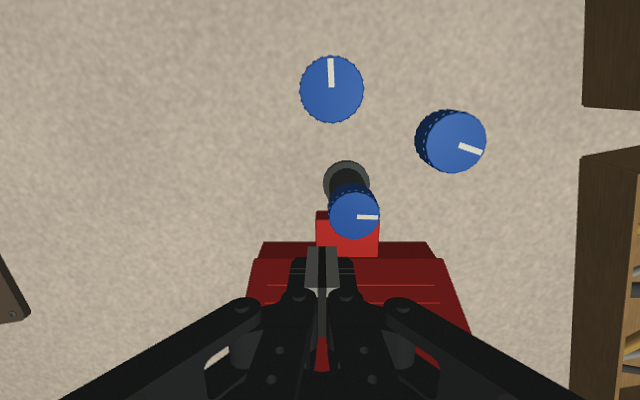

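The wrist view shows the small cap on the tube at (354,214), 3 px from the prediction. The two large loose caps are at (331,88) and (449,141). Next I go behind the lid.

```bash
python3 -m crank '15 32 0 0 0 0.009; 15 33 0 0 0 0; 0 0 28 0 0 0; 0 0 28 0 0 0; 0 0 0 0 0 0'; python3 plan.py 0 -0.003 .175 0 1
```

```text
time: 3.35
eef_pos: [0.5313, -0.0343, 0.1728]
tcp_rot: [0.995, -0.1, -0.003, -0.001]
contact_force: [-0.6, -0.3, 0.1]
opening: 0.004
target [ 0.5236 -0.0824  0.175 ] from [ 0.5313 -0.0343  0.1728] rotvec [-0.001  0.006  0.001] t 3.35
[2.1, 48.7, -2.2] [-0.001, 0.006, 0.001]
```

```bash
python3 -m crank '2 25 -2 0 0.005 0; 0 24 0 0 0 0; 0 16 5 0 0 0; 0 15 6 0 0 0; 0 0 0 0 0 0'
python3 - <<'E'
from h import *
for n in("scene",):
    im=optics.read_camera(n); cv2.imwrite(f"pics/{n}1.png",cv2.resize(im[90:270,200:460,::-1],None,fx=3,fy=3))
E
python3 plan.py 0 -0.0586 .1476 0 1
```

```text
time: 3.98
eef_pos: [0.5189, -0.1152, 0.1658]
tcp_rot: [0.995, -0.102, 0.002, 0.0]
contact_force: [-0.4, 0.4, -0.3]
opening: 0.001
target [ 0.5125 -0.1369  0.1476] from [ 0.5189 -0.1147  0.1658] rotvec [-0.    -0.004 -0.002] t 4.03
[-1.9, 23.0, 18.2] [-0.0, -0.004, -0.002]
```

View pics/scene1.png

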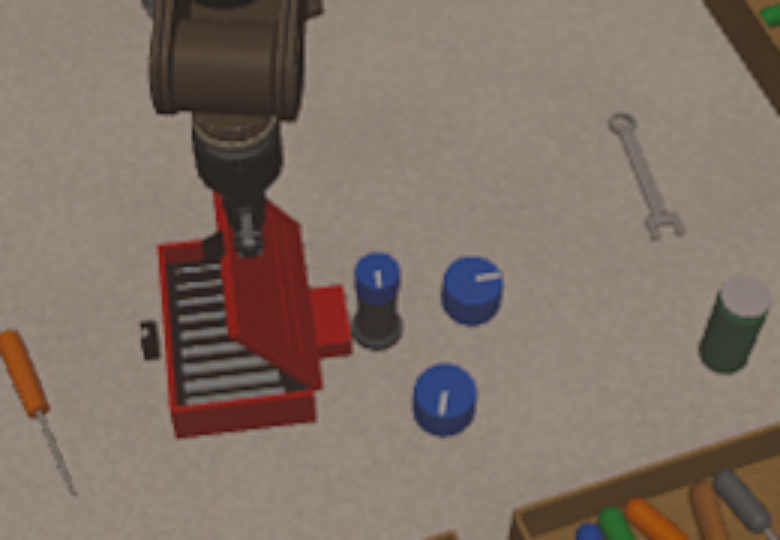

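The gripper tip (crop 247,245) is on the lid's outer face and the lid is moving down. I continue along the arc.

```bash
python3 -m crank '-2 23 18 0 0 0; 0 11 11 0 0 0; 0 11 11 0 0 0; 0 9 13 0 0 0; 0 9 13 0 0 0';python3 plan.py 0 -0.11 .0774 0 1
```

```text
time: 4.65
eef_pos: [0.5048, -0.1762, 0.0994]
tcp_rot: [0.995, -0.101, 0.002, -0.0]
contact_force: [0.4, 1.6, 1.2]
opening: 0.006
target [ 0.5022 -0.1872  0.0774] from [ 0.5048 -0.1762  0.0994] rotvec [-0.    -0.004 -0.001] t 4.65
[-0.5, 11.4, 21.9] [-0.0, -0.004, -0.001]
```

```bash
python3 -m crank '0 6 10 0 0 0; 0 6 11 0 0 0; 0 4 4 0 0 0; 0 0 3 0 0 0; 0 0 0 0 0 0'; python3 -m crank '0 0 2 0 0 0; 0 0 1 0 0 0'
```

```text
time: 5.28
eef_pos: [0.5015, -0.1921, 0.0717]
tcp_rot: [0.995, -0.101, 0.002, 0.001]
contact_force: [0.7, -0.0, -0.1]
opening: -0.002
time: 5.52
eef_pos: [0.5017, -0.1918, 0.069]
tcp_rot: [0.995, -0.101, 0.002, 0.0]
contact_force: [-1.4, 0.3, 3.1]
opening: -0.003
```

```bash
python3 -m crank '0 0 2 0 0 0; 0 0 0 0 0 0'; python3 -m crank '0 0 2 0 0 0; 0 0 0 0 0 0'
```

```text
time: 5.78
eef_pos: [0.5018, -0.1919, 0.0688]
tcp_rot: [0.995, -0.101, 0.002, 0.0]
contact_force: [-5.4, 2.0, 9.6]
opening: 0.004
time: 6.02
eef_pos: [0.5019, -0.1919, 0.0686]
tcp_rot: [0.995, -0.101, 0.001, 0.0]
contact_force: [-7.8, 3.8, 19.1]
opening: -0.0
```

```bash
python3 -m crank '0 0 2 0 0 0; 0 0 0 0 0 0'; python3 -m crank '0 0 -8 0 0 0; 0 0 -30 0 0 0; 0 -30 -40 0 0 0; 0 -50 -30 0 0 0; 0 -50 0 0 0 0' 1
python3 - <<'E'
from h import *
for n in("scene","top"):
    im=optics.read_camera(n); cv2.imwrite(f"pics/{n}2.png",cv2.resize(im[110:270,220:440,::-1],None,fx=3,fy=3))
E
python3 plan.py 0 0.085 .19 0 1
```

```text
time: 6.28
eef_pos: [0.502, -0.192, 0.0684]
tcp_rot: [0.995, -0.101, 0.001, -0.0]
contact_force: [-13.0, 5.8, 28.2]
opening: -0.001
time: 6.9
eef_pos: [0.5298, -0.0639, 0.1747]
tcp_rot: [0.995, -0.102, 0.006, 0.001]
contact_force: [0.4, -0.1, -0.6]
opening: 1.0
target [0.5412 0.0038 0.19  ] from [ 0.5281 -0.0607  0.1717] rotvec [-0.001 -0.006  0.003] t 7.0
[0.2, -65.9, -18.2] [-0.001, -0.006, 0.003]
```

View pics/scene2.png

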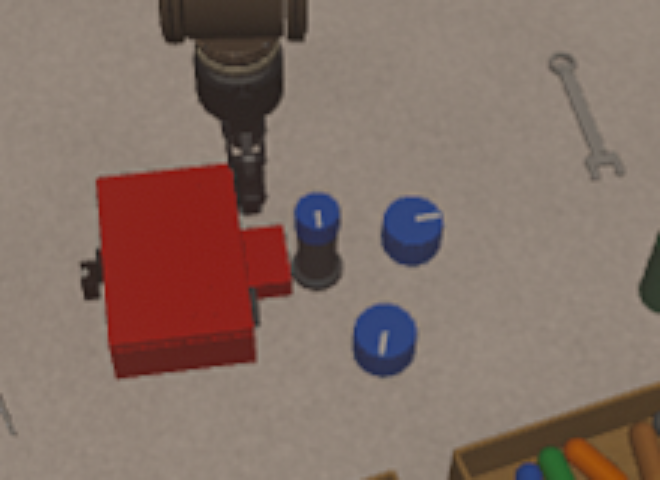

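View pics/top2.png

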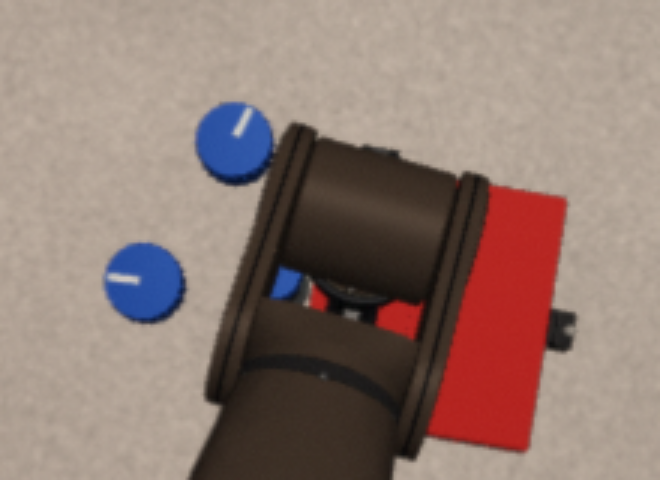

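Lid is flat and stays shut after release. Next: go over the cap and check with the wrist camera.

```bash
python3 -m crank '0 -33 -10 0 -0.005 0; 0 -33 -8 0 0 0; 0 0 0 0 0 0'
python3 - <<'E'
from h import *
s=readout.get_state()
im=optics.read_camera("wrist"); cv2.imwrite("pics/w2.png",im[:,:,::-1])
print([(d["xy"][0]*640,d["xy"][1]*400,round(d["p"],2)) for d in optics.recognise("wrist","cap_mid")])
from k import w; k=np.load("kit.npy"); print(proj("wrist",[w(k,[0,.085,.1075]),w(k,[0,.085,.092])]))
E
python3 plan.py 0 0.085 .19 0 1
```

```text
time: 7.38
eef_pos: [0.5412, 0.0011, 0.1894]
tcp_rot: [0.995, -0.1, 0.0, 0.0]
contact_force: [-0.3, -1.0, 0.2]
opening: 1.0
[(438.976, 116.8, 0.87), (298.688, 55.879999999999995, 0.84), (320.0, 196.6, 0.79)]
[[322.08797602 200.20131583]
 [322.09877749 193.64679033]]
target [0.5412 0.0038 0.19  ] from [ 5.405e-01 -3.000e-04  1.885e-01] rotvec [ 0.001  0.001 -0.001] t 7.47
[-0.2, -4.2, -1.5] [0.001, 0.001, -0.001]
```

View pics/w2.png

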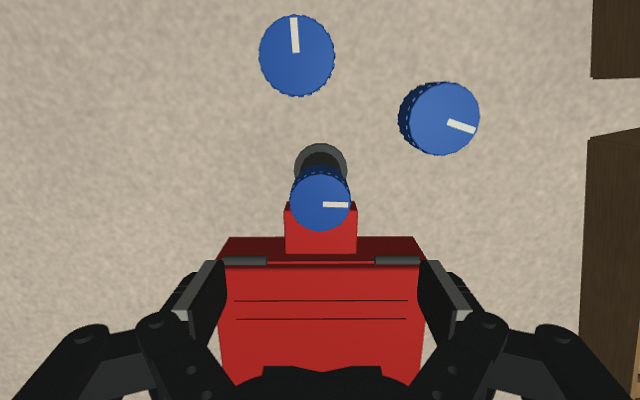

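The wrist picture shows the small cap's top at (320,202), within 2 px of prediction. I descend over it with the jaws along kit x.

```bash
python3 -m crank '-1 -3 30 0 0 0; 0 0 35 0 0 0; 0 0 30 0 0 0; 0 0 15 0 0 0; 0 0 0 0 0 0'; python3 plan.py 0 0.085 .07 0 1
```

```text
time: 8.1
eef_pos: [0.5396, 0.0028, 0.078]
tcp_rot: [0.995, -0.102, -0.001, -0.0]
contact_force: [-0.7, -0.0, 0.8]
opening: 1.002
target [0.5412 0.0038 0.07  ] from [0.5396 0.0028 0.078 ] rotvec [ 0.     0.003 -0.003] t 8.1
[1.4, -1.3, 8.0] [0.0, 0.003, -0.003]
```

```bash
python3 -m crank '0 0 8 0 0 0; 0 0 0 0 0 0' && python3 -m crank '0 0 0 0 0 0; 0 0 0 0 0 0; 0 0 0 0 0 0; 0 0 0 0 0 0; 0 0 0 0 0 0' -1 60
python3 - <<'E'
from h import *
s=readout.get_state(); print(s["contact_force"],s["wrist_torque"],s["qpos"].round(3) if hasattr(s["qpos"],"round") else s["qpos"])
im=optics.read_camera("wrist"); cv2.imwrite("pics/w3.png",im[:,:,::-1])
E
```

```text
time: 8.35
eef_pos: [0.5408, 0.0033, 0.0717]
tcp_rot: [0.995, -0.101, 0.0, 0.0]
contact_force: [0.1, -0.1, -0.5]
opening: 0.998
time: 8.98
eef_pos: [0.541, 0.0034, 0.072]
tcp_rot: [0.995, -0.101, 0.0, -0.0]
contact_force: [-0.8, 0.6, 5.0]
opening: 0.496
[-0.81784892  0.62505288  4.95600086] [ 0.06974093  0.17933919 -0.00560363] [-0.181  0.185  2.018  0.     0.939  0.022]
```

View pics/w3.png

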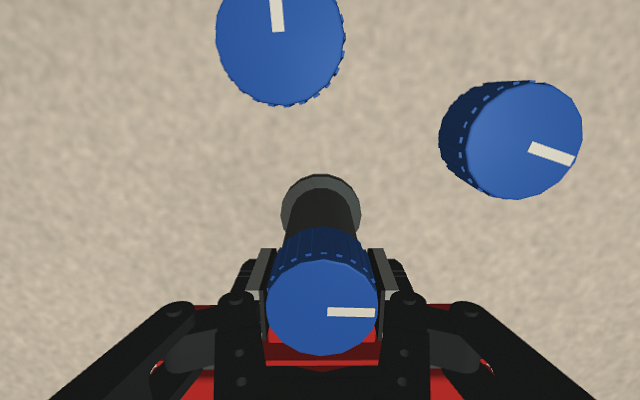

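Cap held: opening 0.496 ≈ 42 mm, stripe at (350,312). I test by turning clockwise (+az) gently.

```bash
cat > st.py <<'E'
from h import *
s=readout.get_state(); y=R.from_quat(s["tcp_rot"]).as_matrix()[:,0]
print("t",round(s["time"],2),"yaw",round(float(np.arctan2(y[1],y[0])),3),"F",np.round(s["contact_force"],1),"M",np.round(s["wrist_torque"],2),"p",np.round(s["eef_pos"],4),"op",round(s["opening"],3),"q6",round(s["qpos"][5],3))
E
python3 st.py; for i in 1; do python3 -m crank '0 0 0 0 0 0.06; 0 0 0 0 0 0' >/dev/null; python3 st.py; done; python3 -m crank '0 0 0 0 0 0.06; 0 0 0 0 0 0' >/dev/null; python3 st.py
```

```text
t 9.03 yaw -0.203 F [-1.5  0.5  5.8] M [0.06 0.13 0.01] p [0.541  0.0034 0.072 ] op 0.495 q6 0.022
t 9.28 yaw -0.263 F [-0.4 -0.2  5.4] M [ 0.02  0.19 -0.01] p [0.5411 0.0033 0.072 ] op 0.5 q6 0.082
t 9.53 yaw -0.323 F [-1.6  0.1  5.1] M [-0.01  0.18 -0.03] p [0.5411 0.0032 0.072 ] op 0.496 q6 0.142
```

```bash
python3 -m crank '0 0 0 0 0 0.06; 0 0 0 0 0 0' >/dev/null; python3 st.py; python3 -m crank '0 0 0 0 0 0.06; 0 0 0 0 0 0' >/dev/null; python3 st.py
```

```text
t 9.78 yaw -0.383 F [-0.8 -0.3  5.4] M [0.04 0.14 0.01] p [0.5411 0.0033 0.072 ] op 0.497 q6 0.202
t 10.03 yaw -0.443 F [0.2 0.7 5.1] M [0.05 0.15 0.02] p [0.5411 0.0033 0.072 ] op 0.498 q6 0.262
```

No torque over 0.24 rad clockwise. As asked, I also check the other way before committing.

```bash
python3 -m crank '0 0 0 0 0 -0.12; 0 0 0 0 0 -0.12; 0 0 0 0 0 0' >/dev/null; python3 st.py; python3 -m crank '0 0 0 0 0 -0.06; 0 0 0 0 0 0' >/dev/null; python3 st.py;  python3 -m crank '0 0 0 0 0 -0.06; 0 0 0 0 0 0' >/dev/null; python3 st.py
```

```text
t 10.4 yaw -0.202 F [-1.3  1.4  4.9] M [0.04 0.16 0.06] p [0.541  0.0034 0.072 ] op 0.493 q6 0.021
t 10.65 yaw -0.143 F [-1.5  0.9  4.8] M [ 0.06  0.17 -0.02] p [0.5411 0.0035 0.072 ] op 0.496 q6 -0.039
t 10.9 yaw -0.083 F [-0.7  0.4  4.7] M [0.12 0.12 0.05] p [0.5411 0.0035 0.072 ] op 0.495 q6 -0.099
```

```bash
python3 -m crank '0 0 0 0 0 -0.05; 0 0 0 0 0 0' >/dev/null; python3 st.py; python3 -m crank '0 0 0 0 0 -0.04; 0 0 0 0 0 0' >/dev/null; python3 st.py
```

```text
t 11.15 yaw -0.033 F [-1.2 -0.7  4.9] M [0.06 0.15 0.03] p [0.5411 0.0034 0.072 ] op 0.498 q6 -0.149
t 11.4 yaw 0.007 F [-0.3 -0.1  5.5] M [-0.02  0.1  -0.04] p [0.5412 0.0032 0.072 ] op 0.501 q6 -0.188
```

Neither way shows torque, so I look for slip.

Run:
```python
from h import *
im=optics.read_camera("wrist"); cv2.imwrite("pics/w4.png",im[:,:,::-1])
```

```text
(no output)
```

View pics/w4.png

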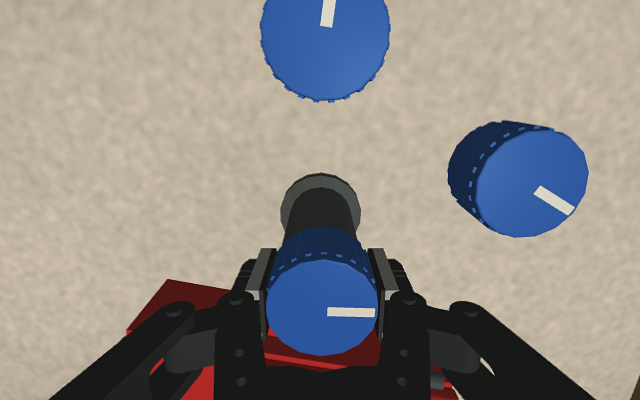

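The stripe is still aligned with the gripper, so there was no slip and the cap turned with it. I go further anticlockwise.

```bash
python3 -m crank '0 0 0 0 0 -0.06; 0 0 0 0 0 0' >/dev/null; python3 st.py; python3 -m crank '0 0 0 0 0 -0.06; 0 0 0 0 0 0' >/dev/null; python3 st.py; python3 -m crank '0 0 0 0 0 -0.06; 0 0 0 0 0 0' >/dev/null; python3 st.py
```

```text
t 11.7 yaw 0.065 F [-0.1 -0.1  6.5] M [-0.15  0.03 -0.26] p [0.5413 0.0031 0.072 ] op 0.496 q6 -0.247
t 11.95 yaw 0.124 F [ 0.2 -0.3  5. ] M [-0.15  0.04 -0.4 ] p [0.5414 0.0031 0.0721] op 0.494 q6 -0.306
t 12.2 yaw 0.183 F [-0.  -1.4  5.7] M [-0.36  0.06 -0.64] p [0.5414 0.003  0.0721] op 0.499 q6 -0.365
```

Moment grows to -0.64 N m anticlockwise: that's the hard stop. The cap loosens clockwise (+az).

```bash
python3 -m crank '0 0 0 0 0 0.15; 0 0 0 0 0 0.15; 0 0 0 0 0 0.15; 0 0 0 0 0 0.15; 0 0 0 0 0 0' >/dev/null; python3 st.py; python3 -m crank '0 0 0 0 0 0.15; 0 0 0 0 0 0.15; 0 0 0 0 0 0.15; 0 0 0 0 0 0.15; 0 0 0 0 0 0' >/dev/null; python3 st.py
```

```text
t 12.82 yaw -0.415 F [-1.6  0.4  6.1] M [0.08 0.09 0.  ] p [0.5412 0.0034 0.072 ] op 0.495 q6 0.234
t 13.45 yaw -1.015 F [-1.2  1.   5.5] M [ 0.1  -0.03 -0.02] p [0.5412 0.0035 0.072 ] op 0.495 q6 0.834
```

```bash
python3 -m crank '0 0 0 0 0 0.12; 0 0 0 0 0 0.12; 0 0 0 0 0 0' >/dev/null; python3 st.py; python3 -m crank '0 0 0 0 0 0.1; 0 0 0 0 0 0' >/dev/null; python3 st.py; python3 -m crank '0 0 0 0 0 0.1; 0 0 0 0 0 0' >/dev/null; python3 st.py
```

```text
t 13.82 yaw -1.255 F [-0.4  1.   5. ] M [0.13 0.03 0.01] p [0.5413 0.0035 0.0721] op 0.492 q6 1.073
t 14.07 yaw -1.355 F [-0.6  0.5  5.6] M [ 0.1   0.06 -0.03] p [0.5412 0.0036 0.072 ] op 0.499 q6 1.173
t 14.32 yaw -1.455 F [-1.1  0.9  5.6] M [ 0.07  0.04 -0.02] p [0.5413 0.0036 0.072 ] op 0.494 q6 1.273
```

```bash
python3 -m crank '0 0 0 0 0 0.08; 0 0 0 0 0 0' >/dev/null; python3 st.py; python3 -m crank '0 0 0 0 0 0.08; 0 0 0 0 0 0' >/dev/null; python3 st.py
```

```text
t 14.57 yaw -1.535 F [-0.8  1.1  6. ] M [0.08 0.04 0.05] p [0.5412 0.0036 0.072 ] op 0.492 q6 1.353
t 14.82 yaw -1.614 F [-0.5  0.4  4.8] M [0.06 0.01 0.03] p [0.5413 0.0035 0.072 ] op 0.496 q6 1.433
```

```bash
python3 -m crank '0 0 0 0 0 0.07; 0 0 0 0 0 0' >/dev/null; python3 st.py; python3 -m crank '0 0 0 0 0 0.07; 0 0 0 0 0 0' >/dev/null; python3 st.py; python3 -m crank '0 0 0 0 0 0.06; 0 0 0 0 0 0' >/dev/null; python3 st.py
```

```text
t 15.07 yaw -1.684 F [-0.1  0.6  5.1] M [-0.01  0.06 -0.03] p [0.5413 0.0034 0.072 ] op 0.497 q6 1.503
t 15.32 yaw -1.754 F [-0.9  1.2  4.9] M [-0.03 -0.05 -0.  ] p [0.5413 0.0034 0.072 ] op 0.498 q6 1.573
t 15.57 yaw -1.814 F [-0.9  0.7  5.2] M [ 0.03  0.01 -0.03] p [0.5413 0.0034 0.072 ] op 0.492 q6 1.633
```

```bash
python3 -m crank '0 0 0 0 0 0.06; 0 0 0 0 0 0' >/dev/null; python3 st.py; python3 -m crank '0 0 0 0 0 0.06; 0 0 0 0 0 0' >/dev/null; python3 st.py
python3 - <<'E'
from h import *
im=optics.read_camera("wrist"); cv2.imwrite("pics/w5.png",im[:,:,::-1])
E
```

```text
t 15.82 yaw -1.874 F [0.1 0.3 5.1] M [ 0.01 -0.    0.03] p [0.5414 0.0033 0.072 ] op 0.494 q6 1.693
t 16.07 yaw -1.933 F [-0.4 -0.6  6. ] M [-0.17 -0.06  0.17] p [0.5415 0.0029 0.072 ] op 0.496 q6 1.752
```

View pics/w5.png

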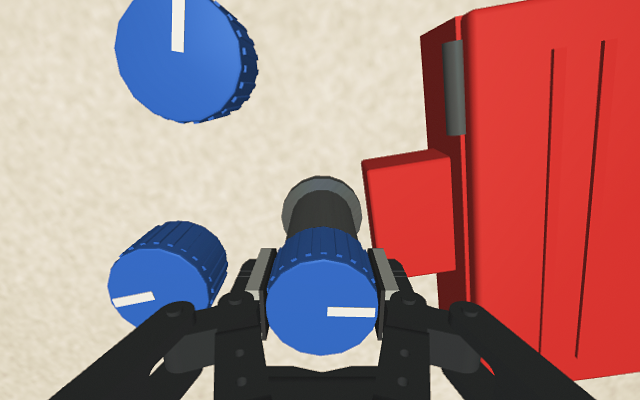

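The stripe is still aligned with the jaws, and a moment of +0.17 N m marks the far stop. I lift gently.

```bash
python3 -m crank '0 0 -2 0 0 0; 0 0 0 0 0 0' >/dev/null; python3 st.py; python3 -m crank '0 0 -2 0 0 0; 0 0 0 0 0 0' >/dev/null; python3 st.py
```

```text
t 16.38 yaw -1.933 F [ 4.4 -1.4 -3.6] M [-0.35 -0.79  0.12] p [0.5413 0.003  0.0725] op 0.499 q6 1.752
t 16.62 yaw -1.933 F [ 3.3 -2.9 -3.2] M [-0.56 -0.64  0.1 ] p [0.5409 0.0028 0.0745] op 0.497 q6 1.752
```

```bash
python3 -m crank '0 0 -2 0 0 0; 0 0 0 0 0 0' >/dev/null; python3 st.py; python3 -m crank '0 0 -2 0 0 0; 0 0 0 0 0 0' >/dev/null; python3 st.py;python3 - <<'E'
from h import *
im=optics.read_camera("wrist"); cv2.imwrite("pics/w6.png",im[:,:,::-1])
E
```

```text
t 16.88 yaw -1.933 F [ 2.3 -3.8 -0.4] M [-0.6  -0.32  0.09] p [0.5408 0.0028 0.0772] op 0.493 q6 1.752
t 17.12 yaw -1.933 F [-0.1 -0.2 -1.1] M [-0.04 -0.01 -0.04] p [0.5398 0.004  0.0791] op 0.495 q6 1.752
```

View pics/w6.png

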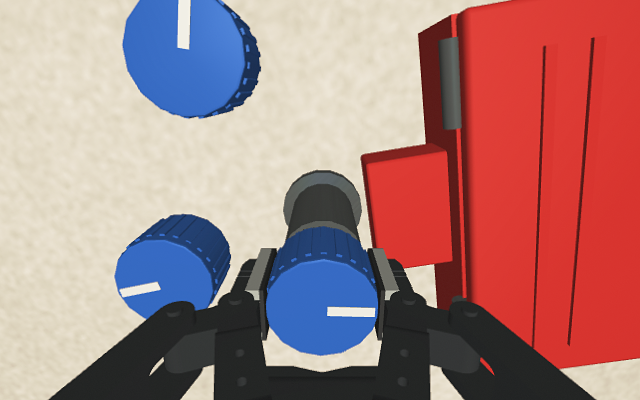

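The cap rises with the gripper (tube neck showing under it at (320,228)) and the force is back to about the cap's weight. I lift it to about 11 cm.

```bash
python3 -m crank '0 0 -15 0 0 0; 0 0 -25 0 0 0; 0 0 -25 0 0 0; 0 0 -25 0 0 0; 0 0 -15 0 0 0' >/dev/null; python3 -m crank '0 0 0 0 0 0; 0 0 0 0 0 0; 0 0 0 0 0 0; 0 0 0 0 0 0' >/dev/null; python3 st.py
python3 - <<'E'
from h import *
print(readout.get_state()["tcp_rot"])
for n in("scene","top"):
    im=optics.read_camera(n); cv2.imwrite(f"pics/{n}3.png",im[:,:,::-1])
    for t in("cap_mid","screwdriver_mid","wrench_mid","oil_mid"): print(n,t,[(round(d["xy"][0]*640),round(d["xy"][1]*400),round(d["p"],2)) for d in optics.recognise(n,t)])
E
```

```text
t 18.3 yaw -1.933 F [ 0.5  0.2 -1. ] M [-0.01 -0.03 -0.01] p [0.5401 0.0035 0.1834] op 0.494 q6 1.752
[-5.68171680e-01  8.22909525e-01  6.68526651e-04 -6.39525724e-04]
scene cap_mid [(356, 189, 0.7), (348, 219, 0.59), (282, 201, 0.24)]
scene screwdriver_mid [(208, 216, 0.8)]
scene wrench_mid [(415, 149, 0.81)]
scene oil_mid [(442, 198, 0.85)]
top cap_mid [(299, 150, 0.63), (277, 204, 0.58)]
top screwdriver_mid [(458, 224, 0.6)]
top wrench_mid [(170, 242, 0.71)]
top oil_mid [(173, 145, 0.72)]
```

View pics/scene3.png

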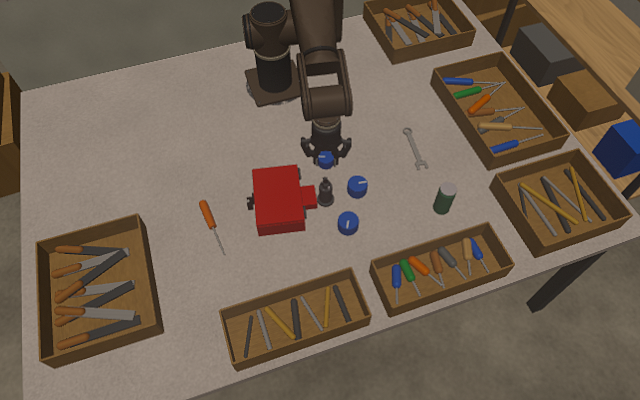

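View pics/top3.png

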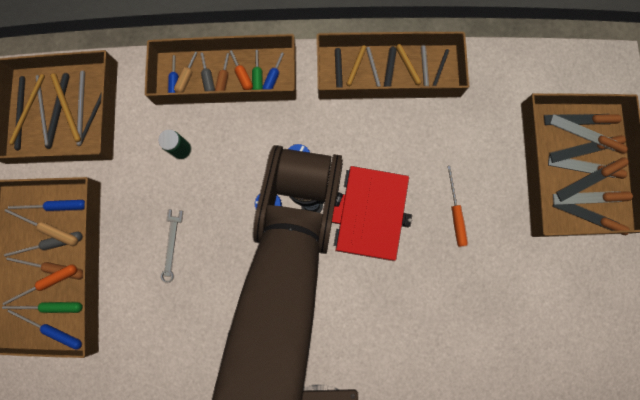

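The cap is in the gripper (scene 325,158), above the bare tube (326,192). The lid is shut, and the tools, can and loose caps have not moved. Handing in.

```bash
python3 -c "
from plant import ctrl; print(ctrl.sign_off())"
```

```text
the job is handed in; nothing more can be done
None
```

The job was handed in at about 18.4 s, with the lid shut and the blue cap held up in the gripper; sign-off reports no verdict.

- **Lid:** I pressed it down until it stopped at 69 mm, pushing with about 28 N. After I released it, the pictures showed it lying flat and staying shut.
- **Thread:** Anticlockwise met a hard stop, where the moment rose to 0.64 N m. Clockwise turned freely to the far stop, so the cap loosens clockwise.
- **Cap:** I lifted it about 11 cm above where it sat, level and still gripped at opening 0.494. It hangs about 9 cm clear of the tube mouth.
- **Surroundings:** The last pictures show the bare tube, and the screwdriver, wrench, can and loose caps where they were. The highest force I read was about 31 N, in the lid press with the fingertips.

**Checks that disagreed:**
- The anticlockwise stop only showed after 0.2 to 0.27 rad of gripper turn, not within 0.15 rad. The clockwise stop came at about 1.73 rad of gripper turn, not 1.6. The white stripe stayed aligned with the jaws in every picture I took. I put the difference down to the cap's starting angle and some give in the grip, but did not confirm that.
- The first few millimetres of the lift met some sideways drag, with a moment of about 0.9 N m, which vanished once the cap was free.
- The part finder did not pick out the held cap in the final pictures; I identified it by eye.

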